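Shift the polishing drive out of park into the ring slot

TASK

The polishing drive is in park. With the fingertips, push its gear lever out of the park slot, across the gate and fully home into the corner slot whose tile shows the ring, leaving it there. Do not pull the knob up, do not put the lever into any other corner slot on the way, and leave the things round the unit where they stand.

Things in the scene. Friction and masses are not known exactly. Their poses are not given: they have to be found in the camera images.
- drive_unit: White box, the drive unit of a polishing machine, fixed to the bench, 132 (x) x 156 (y) mm, 92 mm high to the aluminium gate plate on its top. Origin: under its centre, on the bench; x points away from the robot, y to the left. On the far (+x) side a round grey motor and a white wheel reach to x = 138 mm, 78 mm high. Tiles and screws on the plate stay under 98 mm; only the lever is higher.
- gate_mid (a point): Centre of the gate, on the plate's surface. A cross channel runs along y through it. At the channel's ends, 22 mm left and right, slots run to the front (-x) and to the rear (+x): four corner slots. In the middle the park slot runs to the front only. Rigid walls; channels 14 mm wide, the lever's pin in them 11 mm, so the knob has about 3 mm of play either way. Axes as the unit's.
- knob_mid (a point): Centre of the lever's black knob, an upright barrel 24 mm across and 50 mm tall on a steel stalk 11 mm thick. Its place in the unit's frame, mm: it starts in the park slot at x -39 to -31, y 0; in the cross channel x 0, y -51 to 51; home in a corner slot x +-41, y +-48 (+-51 against the outer wall). It is 177 mm above the bench upright, 172 at the park end, about 164 home in a corner slot.
- lever_pivot (a point): Point inside the unit about which the lever tilts, 165 mm below the knob's centre along the stalk. The lever stays where it is left; moving it takes about 1.5 to 3 N at the knob.
- lever_cross (a joint): Sideways tilt of the lever, rad; 0 = in the middle, positive = knob to the unit's left (+y); about 0.29 to 0.33 in the left slots, -0.29 to -0.33 in the right ones.
- lever_shift (a joint): Fore-and-aft tilt of the lever, rad; 0 = in the cross channel, positive = knob away from the robot (+x), about 0.25 at the end of a rear slot, -0.25 at the end of a front slot.
- knob_lift (a joint): How far the knob is pulled up along its stalk, m; 0 = down, at most 0.015. A spring holds it down with 9 N; it is not used in this job.
- tile_ring: White tile, 30 x 30 x 3 mm, fixed on the gate plate at one of the four corner slots (unit frame x +-41, y +-48 mm; which one varies), with a raised black symbol: one ring, 24 mm across (open in the middle). Origin: centre of its underside, 92 mm above the bench; axes as the unit's. With the lever home in that slot the knob's centre is above the tile's centre, within the play.
- tile_bar: White tile, 30 x 30 x 3 mm, fixed on the gate plate at one of the four corner slots (unit frame x +-41, y +-48 mm; which one varies), with a raised black symbol: one straight bar 24 x 6 mm lying along the unit's x. Origin: centre of its underside, 92 mm above the bench; axes as the unit's. With the lever home in that slot the knob's centre is above the tile's centre, within the play.
- tile_cross: White tile, 30 x 30 x 3 mm, fixed on the gate plate at one of the four corner slots (unit frame x +-41, y +-48 mm; which one varies), with a raised black symbol: an X-shaped cross. Origin: centre of its underside, 92 mm above the bench; axes as the unit's. With the lever home in that slot the knob's centre is above the tile's centre, within the play.
- tile_dots: White tile, 30 x 30 x 3 mm, fixed on the gate plate at one of the four corner slots (unit frame x +-41, y +-48 mm; which one varies), with a raised black symbol: two separate dots of 8 mm, side by side. Origin: centre of its underside, 92 mm above the bench; axes as the unit's. With the lever home in that slot the knob's centre is above the tile's centre, within the play.
- cast: Bystander: white plaster cast of a tooth arch, 51 x 58 x 31 mm, loose on the bench beside the unit; origin under its centre.
- denture: Bystander: pink denture model with teeth, 44 x 52 x 23 mm, loose on the bench beside the unit; origin under its centre.
- jar: Bystander: white jar with a lid, 58 mm across, 42 mm high, loose on the bench beside the unit; origin under its centre.
- dropper_bottle: Bystander: white dropper bottle, 26 mm across, 58 mm high, loose on the bench beside the unit; origin under its centre.

How it is judged:
On the way, in this order (a step that is already met when the one before it is completed fails the run):
1. the lever is out of the park slot, in the cross channel (value of joint lever_shift between -0.07 and 0.07 rad), for 0.1 s.
2. the lever is home in the ring slot (horizontal distance between knob_mid and tile_ring below 0.011 m), for 0.2 s.
At the end, for the whole second after the job is handed in: The knob's centre stands within 11 mm (seen from above) of the centre of the ring tile, the knob is down on its stalk (within 3 mm) and at rest (horizontal distance between knob_mid and tile_ring below 0.011 m and value of joint knob_lift below 0.003 m and velocity of joint lever_cross between -0.1 and 0.1 rad/s and velocity of joint lever_shift between -0.1 and 0.1 rad/s); the robot touches nothing.
It fails at once if the knob is pulled up more than 6 mm (value of joint knob_lift above 0.006 m).
It fails at once if the lever is put into another corner slot (horizontal distance between knob_mid and tile_bar below 0.018 m or horizontal distance between knob_mid and tile_cross below 0.018 m or horizontal distance between knob_mid and tile_dots below 0.018 m).
It fails at once if a thing beside the unit (cast, denture, jar or dropper bottle) is moved more than 15 mm (distance of any of cast, denture, jar, dropper_bottle from where it was at the start of the episode above 0.015 m).
It also fails if it takes over 48 s, if anything falls off the work surface, if the arm or the gripper's body presses on something with over 40 N, if the wrist force passes 120 N, or if a joint passes its speed limit or range.

ROBOT

A 6-joint arm with a two-finger parallel gripper is mounted at the origin on the work surface; the furniture and walls round the work are solid. World frame = base frame: x ahead of the robot, y to its left, z up, the work surface at z = 0. Lengths are in m, angles in rad, forces in N, time in s.
With the tool pointing down it reaches from about 0.225 to 0.875 m from the base axis. Payload 3.4 kg.
Tool frame: the origin (TCP) lies on the centre line of the jaws, within the pads' length; the fingertips stand 17 mm ahead of it and the grasp point (between the pads) lies 2 mm behind it; z points along the fingers, y is the line along which they close (so a half turn about z gives the same grasp; the last joint's range is limited). The gripper opens to 85 mm and grips with 20 to 120 N. Pads are 22 mm wide; open, the fingers measure 114 mm over their backs; the gripper's body (76 mm by 85 mm) begins 54 mm behind the grasp point. The pads swing forward as they close: fully open they stand 13 mm farther back than shut.
Start: joints at [-1.286, 0.276, 1.505, -0, 1.361, -0.121], TCP at [0.227, -0.528, 0.248] pointing down, gripper open.
Joint ranges: [-2.89, 2.89], [-0.75, 2.08], [0.22, 2.7], [-1.18, 4.32], [0.11, 2.71], [-2.7, 2.7]. Speed limits (rad/s): [2.57, 2.57, 3.14, 3.14, 3.14, 3.14].

INTERFACE

Orientations are given as a unit quaternion [w, x, y, z].
In Python, from rig import manip gives the robot as it stands.
- The arm moves only by the tool move_arm, never from a script. Its argument "steps" is one flat list of numbers, 7 for each row, row after row: the turn, a rotation vector about the world's x, y, z normalised to -1 to 1, where 1 is 360 degrees, then the shift along the world's x, y, z normalised to -1 to 1, where 1 is 1 m, then the opening, from -1 (shut) to 1 (fully open). A call has exactly 10 rows; each row is the pose to reach, as a shift and turn from the pose commanded when the call began, turning the shorter way round; what a row does not reach only later rows make up. A row lasts 1/10 s, in which the tool goes at most 50 mm and 8.59 degrees, less where a joint would pass 70% of its speed; a pose out of reach is approached as far as the arm can. A call with a number of a shift or a turn outside -1 to 1 is refused whole. A call with a gripper value outside its range is refused whole. The fingers move at their own pace and stop on an object; "squeeze" is the grip in N (left out, the last holds). Time passes only in rows, so rows that repeat a pose let the fingers close, or fill a call up. It gives the time, the measured TCP pose, the force, the opening and the grip force at its end, in the units of the state.
- manip.get_state(): the state, without advancing time (a new reading comes with each control period).
- manip.get_image(name): name is "side" or "top" or "wrist"; returns a dict with "pixels" (420x560x3 uint8, blue, green, red), "fx", "fy", "cx", "cy" (pixels), "R" (3x3) and "t" (3): a world point X has camera coordinates R X + t. Camera axes: x right, y down, z forward; pixel columns grow to the right and rows downward; lengths in m; the calibration is good to about 2 mm. A picture is of the moment at which its call begins. There is no depth.
- manip.sign_off(): hands the job in; it is judged then, once.
The state is a dict: "clock": time; "qpos": joint angles; "qd": joint speeds; "effort": joint torques, N m; "position": TCP position; "ee_rot": TCP orientation; "contact_force": force on the tool from outside, world axes, zero at the start; "moment": the same for the moment, N m; "width": finger opening in m; "gripper_force": force on a finger pad.
Only numpy, scipy, OpenCV 4.12 (cv2) and the standard library are available. Lean on these libraries where they do the work, as an engineer would, in place of code of your own. Each camera call takes 0.05 s, during which the arm holds its last target. There are 200 camera calls.

## Working session

There is one attempt and no reset: what is moved stays moved. The work goes in short steps, Python scripts to look and compute and a tool call to move; the robot and the scene stay as the last step left them, time stands still between calls to the robot, and variables do not carry over. Pictures are saved under pics/ and viewed, at most 10 in all, crops included, and the job is handed in when it is done.

Besides the shell and the picture viewer there is one more tool, called as a command line: name --argument value ..., lists and objects as JSON in quotes. move_arm: Moves the arm, as the interface text tells. Scaled input: -1 to 1 covers 1 m each way for a shift and 360 degrees each way for a turn. Its arguments: {"type":"object","properties":{"steps":{"type":"array"},"squeeze":{"type":"number"}},"required":["steps"]}

```bash
mkdir -p pics
python3 - <<'E'
from rig import manip
import cv2,numpy as np,pickle
d={n:manip.get_image(n) for n in("top","side")}
pickle.dump(d,open("im.pkl","wb"))
for n in d: cv2.imwrite(f"pics/{n}0.png",d[n]["pixels"]); print(n,d[n]["fx"],d[n]["cx"],d[n]["cy"],np.round(d[n]["R"],3).tolist(),np.round(d[n]["t"],3))
s=manip.get_state();print(s["clock"],s["position"],s["ee_rot"],s["width"])
E
```

```text
top 496.98476240181196 287.8520100638675 213.57228886658893 [[0.027, -1.0, 0.0], [-0.975, -0.026, -0.221], [0.221, 0.006, -0.975]] [0.111 0.538 0.884]
side 408.50815074612376 281.6082024238686 210.2615727831851 [[-0.618, -0.786, -0.006], [-0.663, 0.526, -0.533], [0.422, -0.325, -0.846]] [0.419 0.353 0.781]
0.1 [ 0.2268594 -0.5278724  0.2475618] [-7.93260066e-04  9.79482743e-01  2.01526481e-01 -6.73708476e-05] 0.08521506944630097
```

View pics/top0.png

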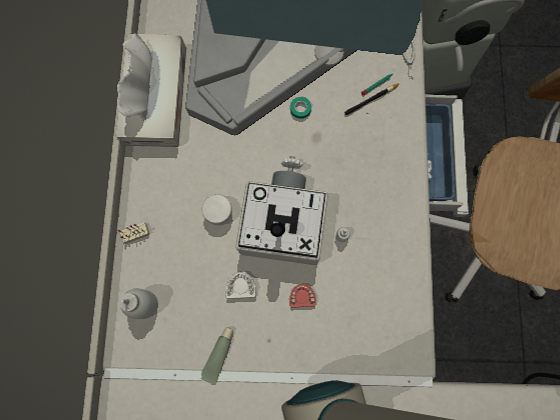

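View pics/side0.png

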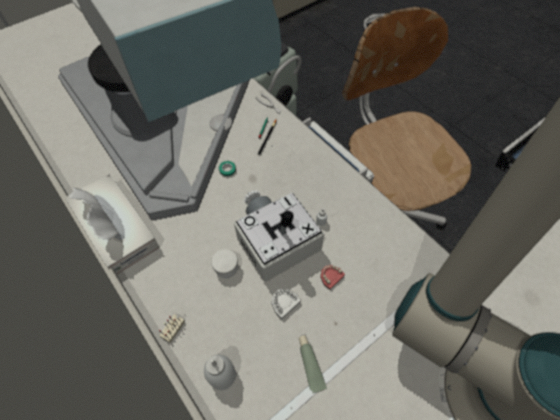

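The top view (up = +x, left = +y) shows the ring at about (260,193), i.e. rear-left. The bar is at (311,200), the dots at (253,237), the X at (306,244) and the knob at (278,229). The side view agrees, with the ring at (250,221). Next I measure the tiles and the unit pose.

```bash
cat > h.py <<'E'
import numpy as np,cv2
def ray(c,u,v):
    d=c["R"].T@np.array([(u-c["cx"])/c["fx"],(v-c["cy"])/c["fy"],1]); return -c["R"].T@c["t"],d
def plane(c,u,v,z):
    o,d=ray(c,u,v); return o+d*(z-o[2])/d[2]
def proj(c,X):
    p=c["R"]@X+c["t"]; return np.round([c["fx"]*p[0]/p[2]+c["cx"],c["fy"]*p[1]/p[2]+c["cy"]],1)
E
python3 - <<'E'
import pickle; from h import *
d=pickle.load(open("im.pkl","rb")); 
loc=dict(ring=(41,48),bar=(41,-48),dots=(-41,48),cross=(-41,-48))
seeds=dict(top=dict(ring=(260,193),bar=(311,200),dots=(253,237),cross=(306,244)))
c=d["top"]; g=cv2.cvtColor(c["pixels"],cv2.COLOR_BGR2GRAY)
A=[];B=[]
for n,(u,v) in seeds["top"].items():
    w=g[v-10:v+11,u-10:u+11].astype(float); m=np.clip(110-w,0,None)
    yy,xx=np.mgrid[v-10:v+11,u-10:u+11]; m[(xx-u)**2+(yy-v)**2>81]=0
    p=((m*xx).sum()/m.sum(),(m*yy).sum()/m.sum()); P=plane(c,*p,0.096)
    print(n,np.round(p,1),np.round(P,4)); A.append(np.array(loc[n])/1e3);B.append(P[:2])
A=np.array(A);B=np.array(B);o=B.mean(0)
z=((B-o)@[1,1j])@np.conj(A@[1,1j]); print("centre",o,"yaw deg",np.degrees(np.angle(z)), "scale",abs(z)/(A**2).sum())
yw=np.angle(z);R=np.array([[np.cos(yw),-np.sin(yw)],[np.sin(yw),np.cos(yw)]])
print("res mm",np.round((B-o-A@R.T)*1e3,1).tolist())
for k in("top","side"):
    for L in [(-.035,0,.172),(.041,.048,.164),(.041,.048,.096)]:
        print(k,L,proj(d[k],np.append(o+R@L[:2],L[2])))
im=c["pixels"][150:290,200:360]; cv2.imwrite("pics/crop.png",cv2.resize(im,None,fx=5,fy=4.2,interpolation=cv2.INTER_CUBIC)[:600,:800])
E
```

```text
ring [259.5 193.2] [0.5636 0.1784 0.096 ]
bar [310.9 200.3] [0.5528 0.0834 0.096 ]
dots [252.7 236.4] [0.4825 0.1875 0.096 ]
cross [305.1 243.9] [0.4715 0.0926 0.096 ]
centre [0.51756918 0.1354896 ] yaw deg -6.485496705721278 scale 0.99603775404357
res mm [[-0.2, -0.1], [-0.1, 0.2], [0.2, -0.3], [0.1, 0.2]]
top (-0.035, 0, 0.172) [278.5 228.9]
top (0.041, 0.048, 0.164) [257.2 182.8]
top (0.041, 0.048, 0.096) [259.4 193.1]
side (-0.035, 0, 0.172) [286.6 217.8]
side (0.041, 0.048, 0.164) [246.3 203.2]
side (0.041, 0.048, 0.096) [248.8 220.5]
```

View pics/crop.png

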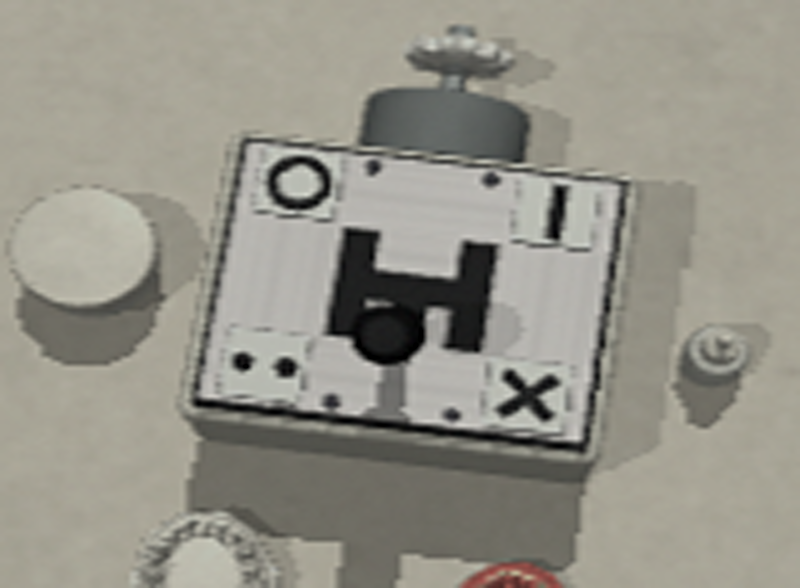

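move_arm --steps '[0,0,0.167,0.2,0.674,0,-1,0,0,0.167,0.2,0.674,0,-1,0,0,0.167,0.2,0.674,0,-1,0,0,0.167,0.2,0.674,0,-1,0,0,0.167,0.2,0.674,0,-1,0,0,0.167,0.2,0.674,0,-1,0,0,0.167,0.2,0.674,0,-1,0,0,0.167,0.2,0.674,0,-1,0,0,0.167,0.2,0.674,0,-1,0,0,0.167,0.2,0.674,0,-1]' --squeeze 20

```text
clock: 1.1
position: [0.3691, -0.047, 0.2483]
ee_rot: [0.0, 0.747, 0.665, 0.0]
contact_force: [1.3, -0.4, 0.5]
width: 0.0004
gripper_force: 0.0
```

move_arm --steps '[0,0,0,0.059,0.194,0,-1,0,0,0,0.059,0.194,0,-1,0,0,0,0.059,0.194,0,-1,0,0,0,0.059,0.194,0,-1,0,0,0,0.059,0.194,0,-1,0,0,0,0.059,0.194,-0.04,-1,0,0,0,0.059,0.194,-0.073,-1,0,0,0,0.059,0.194,-0.073,-1,0,0,0,0.059,0.194,-0.073,-1,0,0,0,0.059,0.194,-0.073,-1]'

```text
clock: 2.1
position: [0.4296, 0.1447, 0.177]
ee_rot: [0.001, 0.747, 0.665, 0.001]
contact_force: [-0.1, 0.9, 0.0]
width: 0.0
gripper_force: 0.0
```

```bash
cat > look.py <<'E'
import sys; from rig import manip; from h import *
n=sys.argv[1]; o=np.array([.5176,.1355]); a=np.radians(-6.49); R=np.array([[np.cos(a),-np.sin(a)],[np.sin(a),np.cos(a)]])
s=manip.get_state(); print("clock",s["clock"],"tcp unit mm",np.round(R.T@(s["position"][:2]-o)*1e3,1),s["position"][2],np.round(s["contact_force"],1))
a=[]
for k in("top","side"):
    c=manip.get_image(k); u,v=proj(c,np.append(o,.12)).astype(int)
    a.append(cv2.resize(c["pixels"][v-65:v+65,u-65:u+65],(400,400),interpolation=cv2.INTER_CUBIC)); print(k,u,v)
cv2.imwrite(f"pics/{n}.png",np.hstack(a))
E
python3 look.py a1
```

```text
clock 2.1 tcp unit mm [-88.5  -0.8] 0.1769794293405998 [-0.1  0.9  0. ]
top 281 215
side 277 218
```

View pics/a1.png

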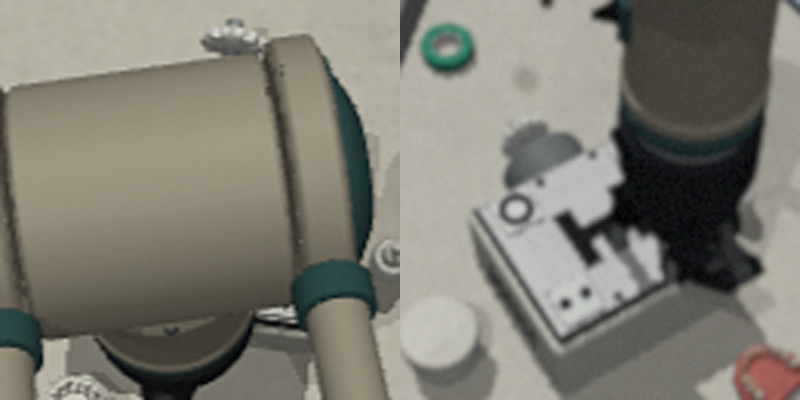

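The arm hides the knob in the top view, and in the side view only the ring (515,208) and the dots (575,297) are clear. I'll push slowly and use the contact force.

move_arm --steps '[0,0,0,0.01,-0.001,0,-1,0,0,0,0.02,-0.002,0,-1,0,0,0,0.026,-0.003,0,-1,0,0,0,0.032,-0.0036,0,-1,0,0,0,0.038,-0.0043,0,-1,0,0,0,0.044,-0.005,0,-1,0,0,0,0.05,-0.0056,0,-1,0,0,0,0.054,-0.006,0,-1,0,0,0,0.058,-0.0065,0,-1,0,0,0,0.058,-0.0065,0,-1]'

```text
clock: 3.2
position: [0.4888, 0.1386, 0.1775]
ee_rot: [0.002, 0.747, 0.665, 0.002]
contact_force: [-0.5, -0.3, 10.8]
width: 0.0001
gripper_force: 4.9
```

```bash
python3 look.py a2; python3 -c "
from rig import manip;import cv2
cv2.imwrite('pics/w2.png',manip.get_image('wrist')['pixels'])"
```

```text
clock 3.2 tcp unit mm [-29.   -0.2] 0.17747666444963012 [-0.5 -0.3 10.8]
top 281 215
side 277 218
```

View pics/w2.png

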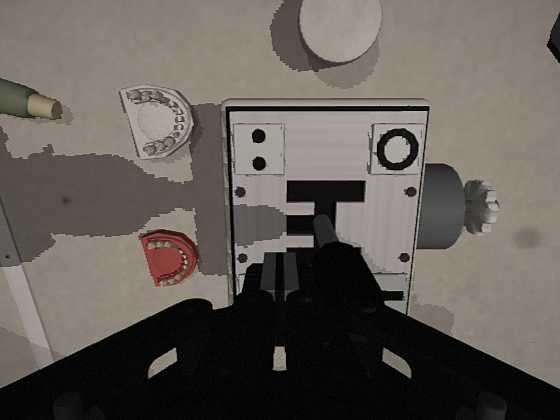

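The wrist view (up = +y, right = +x) shows the stalk at (322,225), in the cross channel whose centre is at column 325. So the lever is out of park. I'll seat it a little further, then go round to the knob's right side.

move_arm --steps '[0,0,0,0.002,-0.0002,0,-1,0,0,0,0.004,-0.0005,0,-1,0,0,0,0.004,-0.0005,0,-1,0,0,0,-0.011,0.0012,0,-1,0,0,0,-0.011,0.0012,0,-1,0,0,0,-0.016,-0.0435,0,-1,0,0,0,-0.016,-0.0435,0,-1,0,0,0,0.0257,-0.0482,0,-1,0,0,0,0.0257,-0.0482,0,-1,0,0,0,0.0257,-0.0482,0,-1]'

```text
clock: 4.35
position: [0.5125, 0.0903, 0.1747]
ee_rot: [-0.0, 0.747, 0.665, -0.0]
contact_force: [0.6, 1.3, 0.7]
width: 0.0003
gripper_force: 0.0
```

```bash
python3 look.py a3; python3 -c "
from rig import manip;import cv2
cv2.imwrite('pics/w3.png',manip.get_image('wrist')['pixels'])"
```

```text
clock 4.35 tcp unit mm [  0.  -45.5] 0.17465206002234326 [0.6 1.3 0.7]
top 281 215
side 277 218
```

View pics/w3.png

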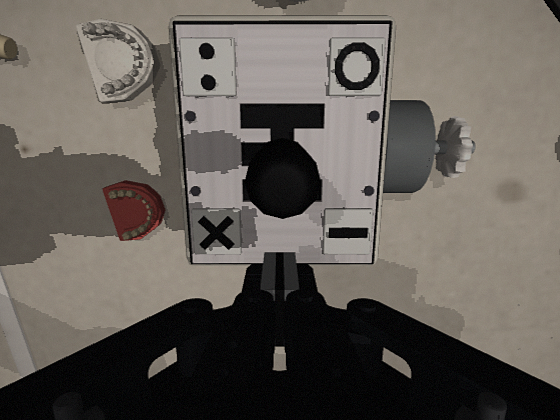

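The knob at (283,180) is in the cross channel, with the fingers to its right. I'll push +y along the channel.

move_arm --steps '[0,0,0,0.0017,0.015,0,-1,0,0,0,0.0028,0.025,0,-1,0,0,0,0.0037,0.033,0,-1,0,0,0,0.0045,0.04,0,-1,0,0,0,0.0053,0.0467,0,-1,0,0,0,0.006,0.0535,0,-1,0,0,0,0.0068,0.0595,0,-1,0,0,0,0.0075,0.0655,0,-1,0,0,0,0.008,0.071,0,-1,0,0,0,0.008,0.071,0,-1]'

```text
clock: 5.5
position: [0.5199, 0.1615, 0.1751]
ee_rot: [0.0, 0.747, 0.665, -0.0]
contact_force: [-0.4, -1.5, -0.5]
width: 0.0001
gripper_force: 0.8
```

```bash
python3 look.py a4; python3 -c "
from rig import manip;import cv2
cv2.imwrite('pics/w4.png',manip.get_image('wrist')['pixels'])"
```

```text
clock 5.5 tcp unit mm [-0.7 26. ] 0.175123872675723 [-0.4 -1.5 -0.5]
top 281 215
side 277 218
```

View pics/w4.png

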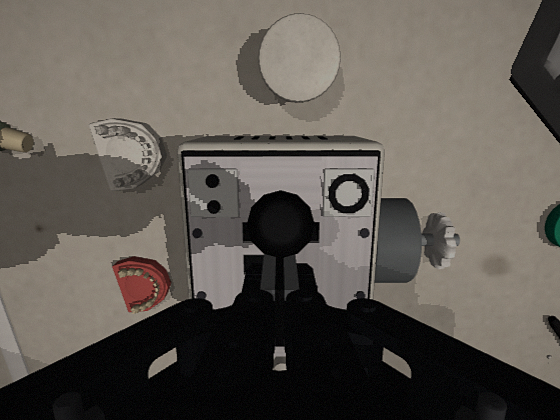

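The knob at (280,223) has moved left, between the dots and the ring, and the slot ends show at (248,232) and (312,232). I'll calculate its position by ray.

```bash
cat > knob.py <<'E'
import sys; from rig import manip; from h import *
u,v=map(float,sys.argv[1:3]); o=np.array([.5176,.1355]); a=np.radians(-6.49); R=np.array([[np.cos(a),-np.sin(a)],[np.sin(a),np.cos(a)]])
c=manip.get_image(sys.argv[3] if len(sys.argv)>3 else "wrist")
for z in(.16,.17,.18): print(z,np.round(R.T@(plane(c,u,v,z)[:2]-o)*1e3,1))
E
python3 knob.py 280 223; python3 knob.py 280 190
```

```text
0.16 [ 0.9 48.6]
0.17 [ 0.9 51.7]
0.18 [ 0.8 54.8]
0.16 [ 1. 63.]
0.17 [ 0.9 65.1]
0.18 [ 0.9 67.2]
```

The knob is at y ≈ 50, in line with the left slots. I'll go round to the front and push +x.

move_arm --steps '[0,0,0,-0.0018,-0.0159,0,-1,0,0,0,-0.0018,-0.0159,0,-1,0,0,0,-0.0465,-0.0108,0,-1,0,0,0,-0.0465,-0.0108,0,-1,0,0,0,-0.0422,0.0269,0,-1,0,0,0,-0.0422,0.0269,0,-1,0,0,0,-0.0273,0.0252,0,-1,0,0,0,-0.0194,0.0243,0,-1,0,0,0,-0.0134,0.0237,0,-1,0,0,0,-0.0074,0.023,0,-1]'

```text
clock: 6.75
position: [0.5131, 0.1837, 0.1752]
ee_rot: [-0.0, 0.747, 0.665, -0.0]
contact_force: [-1.4, -0.1, 0.9]
width: -0.0002
gripper_force: 0.7
```

```bash
python3 look.py a5
```

```text
clock 6.75 tcp unit mm [-9.9 47.4] 0.17519800993575546 [-1.4 -0.1  0.9]
top 281 215
side 277 218
```

move_arm --steps '[0,0,0,0.005,-0.0006,-0.001,-1,0,0,0,0.01,-0.0011,-0.002,-1,0,0,0,0.014,-0.0016,-0.003,-1,0,0,0,0.018,-0.002,-0.004,-1,0,0,0,0.021,-0.0024,-0.004,-1,0,0,0,0.023,-0.0026,-0.004,-1,0,0,0,0.025,-0.0028,-0.004,-1,0,0,0,0.026,-0.003,-0.004,-1,0,0,0,0.027,-0.003,-0.004,-1,0,0,0,0.027,-0.003,-0.004,-1]'

```text
clock: 7.85
position: [0.5394, 0.1813, 0.1712]
ee_rot: [-0.0, 0.747, 0.665, -0.0]
contact_force: [-1.4, -0.2, -0.8]
width: -0.0004
gripper_force: 0.6
```

```bash
python3 look.py a6; python3 -c "
from rig import manip;import cv2
cv2.imwrite('pics/w6.png',manip.get_image('wrist')['pixels'])"
```

```text
clock 7.85 tcp unit mm [16.5 48. ] 0.17123918017388362 [-1.4 -0.2 -0.8]
top 281 215
side 277 218
```

View pics/w6.png

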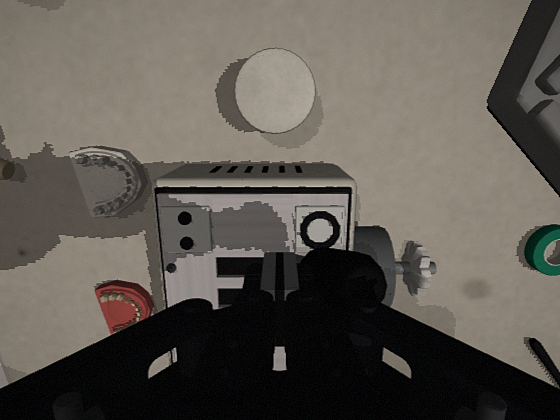

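The knob is at about (345,280) by the ring. The force is still only the sliding force, so I'll push on until the end wall stops it.

move_arm --steps '[0,0,0,0.001,-0.0001,0,-1,0,0,0,0.002,-0.0002,0,-1,0,0,0,0.003,-0.0003,0,-1,0,0,0,0.004,-0.0005,0,-1,0,0,0,0.005,-0.0006,0,-1,0,0,0,0.005,-0.0006,0,-1,0,0,0,0.005,-0.0006,0,-1,0,0,0,0.005,-0.0006,0,-1,0,0,0,0.005,-0.0006,0,-1,0,0,0,0.005,-0.0006,0,-1]'

```text
clock: 9.0
position: [0.5413, 0.1811, 0.1709]
ee_rot: [-0.002, 0.747, 0.665, -0.002]
contact_force: [-9.3, 1.3, 3.1]
width: 0.0003
gripper_force: 4.4
```

The force rose to 9 N and the arm stalled, so the lever is against the end stop. Backing away.

move_arm --steps '[0,0,0,-0.01,0.001,0,-1,0,0,0,-0.03,0.0034,0,-1,0,0,0,-0.07,0.008,0,-1,0,0,0,-0.1,0.011,0.03,-1,0,0,0,-0.13,0.011,0.08,-1,0,0,0,-0.16,-0.03,0.09,-1,0,0,0,-0.18,-0.08,0.09,-1,0,0,0,-0.2,-0.13,0.09,-1,0,0,0,-0.2,-0.18,0.09,-1,0,0,0,-0.2,-0.22,0.09,-1]'

```text
clock: 10.0
position: [0.3446, -0.0385, 0.2624]
ee_rot: [0.003, 0.746, 0.666, 0.001]
contact_force: [1.9, 0.3, 0.5]
width: -0.0002
gripper_force: 0.0
```

```bash
python3 look.py a7
```

```text
clock 10.0 tcp unit mm [-152.3 -192.5] 0.26244974517322894 [1.9 0.3 0.5]
top 281 215
side 277 218
```

View pics/a7.png

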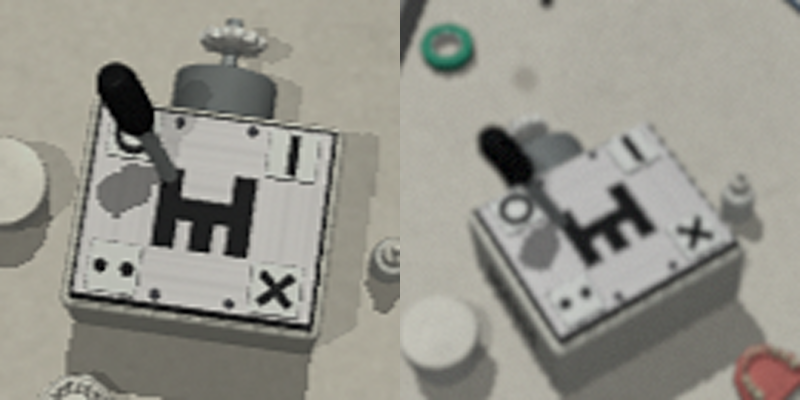

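The knob's centre is at crop (126,97), which is full-image (257.0,181.5). For home in the ring slot I predicted (257.2,182.8), so it is home. The things round the unit are where they stood.

```bash
python3 -c "
from rig import manip;print(manip.sign_off())"
```

```text
the job is handed in; nothing more can be done
None
```

The gear lever is fully home in the ring slot (rear-left), the arm is clear of everything, and the job is handed in at about 10 s; the sign-off gave no verdict.

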